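Open the connection box's access panel

ROBOT

A 7-joint arm with a two-finger parallel gripper is mounted at the origin on the work surface; the furniture and walls round the work are solid. World frame = base frame: x ahead of the robot, y to its left, z up, the work surface at z = 0. Lengths are in m, angles in rad, forces in N, time in s.
With the tool pointing down it reaches from about 0.425 to 0.975 m from the base axis. Payload 16.7 kg.
Tool frame: the origin (TCP) lies at the very end of the fingers, on their centre line; the grasp point (between the pads) lies 19 mm behind it; z points along the fingers, x is the direction in which the jaws open and shut, and the axes are right-handed (so a half turn about z gives the same grasp; the last joint's range is limited). The gripper opens to 85 mm and grips with 20 to 120 N. Pads are 22 mm wide; open, the fingers measure 114 mm over their backs; the gripper's body (76 mm by 85 mm) begins 54 mm behind the grasp point. The pads swing forward as they close: fully open they stand 13 mm farther back than shut.
Start: joints at [-1.367, 0.426, 0.074, 1.606, -0.034, 1.111, -0.067], TCP at [0.234, 0.633, 0.231] pointing down, gripper open.
Joint ranges: [-2.85, 2.85], [-0.5, 2.14], [-1.23, 1.37], [0.21, 2.46], [-1.02, 4.16], [0.16, 2.05], [-2.73, 2.73]. Speed limits (rad/s): [1.89, 1.89, 2.39, 2.39, 3.01, 3.01, 3.01].

INTERFACE

Orientations are given as a unit quaternion [x, y, z, w].
In Python, from rig import robot, cams, finder gives the robot as it stands. The module is installed in compiled form; this text tells all that it offers.
- The arm moves only by the shell command python3 -m handwheel 'ROWS' [FORCE]. ROWS is a JSON object of lists of equal length, an entry for each row: "translation": the shift along the tool's x, y, z in cm, a list of three; "twist": the turn about the tool's z in degrees; "claw": the finger opening in cm, from 0 to 8.54. In form: {"translation": [[tx, ty, tz], ...], "twist": [twist, ...], "claw": [claw, ...]}. A call has 1 to 20 rows; each row shifts and turns the commanded pose from where the row before left it, along the tool's axes as they then stand; what a row does not reach is not made up. A row lasts 1/8 s, in which the tool goes at most 62.5 mm and 10.7 degrees, less where a joint would pass 70% of its speed; a pose out of reach is approached as far as the arm can. A call is refused whole if a number of a shift passes 6.25 or a number of a turn 10.7, either way. A call with a gripper value outside its range is refused whole. The fingers move at their own pace and stop on an object; FORCE is the grip in N (left out, the last holds). Time passes only in rows, so rows that do not move let the fingers close. It gives the time, the measured TCP pose, the force and the opening at its end, in the units of the state.
- robot.get_state(): the state, without advancing time (a new reading comes with each control period).
- cams.read_camera(name): name is "side" or "top"; returns a dict with "color" (480x640x3 uint8, blue, green, red), "z_map" (480x640 float32, m along the optical axis (not along the pixel's ray), 0 where there is no reading), "fx", "fy", "cx", "cy" (pixels), "pose" (4x4, takes a point from camera to world coordinates). Camera axes: x right, y down, z forward; pixel columns grow to the right and rows downward; lengths in m; the calibration is good to about 2 mm. A picture is of the moment at which its call begins.
- robot.finish_job(): hands the job in, once; it reports no verdict.
Trained networks look in the newest picture that a camera, given by its name, has taken for a name from the list of things; names that differ only in an ending like _2 or _b are one class to them, and where a whole thing is asked for, a point or a joint stands for the part that bears it (a point fixed in the world has none). Each returns a list of dicts, best first, with "conf" (0 to 1); they miss things now and then, are a little off and sometimes report something else, mostly with a low value. They report only what shows in the picture. A call takes as long as a camera call.
- finder.outline_of(camera, label): "mask" (480x640 bool, what is visible of it).
- finder.mark_of(camera, label): "xyz" ([x, y, z] in m, in world coordinates, good to about 4 mm: a listed point, or the origin of a listed thing).
The state is a dict: "time_s": time; "joint_positions": joint angles; "qd": joint speeds; "joint_efforts": joint torques, N m; "ee_pos": TCP position; "ee_rot": TCP orientation; "wrist_force": force on the tool from outside, world axes, zero at the start; "torque": the same for the moment, N m; "opening": finger opening in m.
Only numpy, scipy, OpenCV 4.12 (cv2) and the standard library are available. Lean on these libraries where they do the work, as an engineer would, in place of code of your own. Each camera call takes 0.05 s, during which the arm holds its last target. There are 200 camera calls.

TASK

Take the flat-bladed screwdriver from the tool rack and use it to press in and quarter-turn both slotted cam fasteners on the connection box (the one nearer you clockwise, the far one counter-clockwise), so that their tongues swing to the right, clear of the access panel; only then push the panel fully open to the right by its upstanding lip. Leave the screwdriver standing in its rack again and the awl and the loose nut undisturbed; turn the fasteners with the screwdriver, not with the fingers.

Things in the scene. Friction and masses are not known exactly. Their poses are not given: they have to be found in the camera images.
- connection_box: Fixed grey sheet-steel box, 170 (x) x 270 (y) x 70 mm high, two black cable glands on its right (-y) end; origin at the centre of its underside, z up, x away from the robot, y to the left (its yaw varies). Its flat top (deck) is 70 mm above the origin; the left half has an opening under the panel. Two rails (tops 7 mm above the deck, at x = +-51 mm) guide the panel.
- panel (a joint): Travel in m of the bare aluminium access panel: a 92 x 120 mm sheet lying on the deck that slides along the box's -y (to the right) in its two guide rails. 0 = shut, 0.10 = fully open at its stop. About 2 N of friction; it stays where left. A locked fastener's tongue blocks the upturned flange (26 mm high) on its right edge.
- panel_lip (a point): Middle of the top edge of the upstanding push lip at the panel's left end, on its left (+y) face: an upright sheet 86 mm wide along the box's x, 3 mm thick, top 29 mm above the deck (99 mm above the bench), free from 4 mm above the deck. Push on its left face toward the box's -y. Moves with the panel; axes as the box's.
- front_cam: The fastener nearer the robot with its turning head: a round steel button, 26 mm across, on the deck at box (-66, -7.5) mm, the head's top 100 mm above the bench. The head has a straight slot across it; below the head a 10 mm wide, 5 mm thick tongue reaches 32 mm from the axis in the slot's direction. Origin on its axis at the deck, z up; it sinks when pressed.
- rear_cam: The fastener farther from the robot, at box (66, -7.5) mm; otherwise the same.
- front_slot (a point): Middle of the mouth of the front fastener's slot, level with the head's top (30 mm above the deck), on its turning axis. The point's x axis runs along the slot and the tongue, z up; it turns and sinks with the head. The slot is 4.6 mm wide, 6 mm deep and open at both ends. Locked, x points inward over the panel's path.
- rear_slot (a point): The same for the rear fastener; locked, its x axis points toward the robot (inward).
- front_turn (a joint): Angle in rad of the front fastener: 0 = locked, tongue inward; grows CLOCKWISE seen from above to pi/2 = open at its stop, tongue pointing to the right along the rail (toward the box's -y). Push-and-turn: the sprung head sinks up to 8 mm (4 N to start, 11 N at the bottom), cannot turn until pressed about 5 mm, must be kept pressed for 65 degrees, then springs up when let go. Friction 0.06 N m.
- rear_turn (a joint): The same for the rear fastener; it opens COUNTER-CLOCKWISE seen from above, 0 to pi/2 (tongue again to the right, toward the box's -y), and must be pressed in likewise.
- screwdriver: Flat-bladed screwdriver, loose, 120 g, standing blade down in one of the rack's two holes (which one varies). Origin at the centre of the blade's tip, z from the tip toward the handle. The blade is 12 mm wide along its x and 3 mm thick along its y, then an 8 mm round shank; the black square handle, 26 x 26 mm with flat sides along x and y, runs from 85 to 167 mm above the tip (domed to 174). The handle's lower shoulder rests on the rack's top plate.
- awl: Scratch awl standing in the rack's other hole: round black handle 24 mm across, 62 mm long, above a 26 mm steel collar; thin 6 mm round pointed shank. Origin at its point, z up. A bystander, not needed.
- rack: Dark steel tool rack, 150 (x) x 60 (y) x 95 mm high, open at its sides, origin at the centre of its underside. The top plate (8 mm thick, upper face 95 mm above the bench) has two 19 mm round holes at x = -42 and +42 mm. Its yaw varies a little.
- rack_hole_a (a point): Centre of the rack's hole at x = -42 mm, on the upper face of the top plate.
- rack_hole_b (a point): Centre of the rack's hole at x = +42 mm, on the upper face of the top plate.
- nut: Loose steel hex nut, 26 x 30 x 13 mm, lying on the bench between the rack and the box. A bystander.

How it is judged:
By the outcome, as a careful person would: the job done as asked, in the order asked, and still so for the second after the job is handed in, with the robot touching nothing.
It also fails if it takes over 70 s, if anything falls off the work surface, if the arm or the gripper's body presses on something with over 40 N, if the wrist force passes 120 N, or if a joint passes its speed limit or range.

## Working session

There is one attempt and no reset: what is moved stays moved. The work goes in short steps, Python scripts to look and compute and a shell command to move; the robot and the scene stay as the last step left them, time stands still between calls to the robot, and variables do not carry over. Pictures are saved under pics/ and viewed, about 8 in all and at most 12, crops included, and the job is handed in when it is done.

```bash
mkdir -p pics; cat > h.py <<'E'
import numpy as np, cv2
from rig import robot, cams, finder
from scipy.spatial.transform import Rotation as R
np.set_printoptions(precision=4, suppress=True)
def st():
    s=robot.get_state(); r=R.from_quat(s['ee_rot']).as_matrix()
    print('t',round(s['time_s'],2),'p',np.array(s['ee_pos']),'x',r[:,0],'z',r[:,2],'F',np.array(s['wrist_force']),'T',np.array(s['torque']),'op',round(s['opening'],4),'q7',round(s['joint_positions'][6],2))
    return s
def cloud(c):
    z=c['z_map']; v,u=np.mgrid[:480,:640]
    P=np.stack([(u-c['cx'])/c['fx']*z,(v-c['cy'])/c['fy']*z,z],-1)
    return P@c['pose'][:3,:3].T+c['pose'][:3,3]
def goto(p,yaw=None):
    "shift in tool cm; twist deg to bring tool x axis to world yaw (mod 180)"
    s=robot.get_state(); r=R.from_quat(s['ee_rot']).as_matrix()
    d=r.T@(np.array(p)-s['ee_pos'])*100
    t=None
    if yaw is not None:
        a=np.degrees(np.arctan2(r[1,0],r[0,0])); t=-((np.degrees(yaw)-a+90)%180-90)
    print('shift cm',d,'twist',t)
E
python3 - <<'E'
from h import *
st()
for n in ('top','side'):
    c=cams.read_camera(n); cv2.imwrite(f'pics/{n}0.png',c['color'])
    print(n,c['pose'][:3,3],c['pose'][:3,2])
    for l in ['connection_box','panel_lip','front_slot','rear_slot','front_cam','rear_cam','screwdriver','awl','rack','rack_hole_a','rack_hole_b','nut']:
        print(l,[(round(m['conf'],2),np.array(m['xyz'])) for m in finder.mark_of(n,l)[:3]])
E
```

```text
t 0.0 p [0.2338 0.6328 0.2306] x [ 0.3465  0.9381 -0.0013] z [-0.0004 -0.0012 -1.    ] F [ 0.0034 -0.7848  0.2503] T [ 0.0365 -0.0624 -0.0008] op 0.0856 q7 -0.07
top [ 0.3878 -0.023   0.9223] [ 0.2119  0.0219 -0.977 ]
connection_box [(0.75, array([ 0.5071, -0.1949,  0.0024])), (0.35, array([ 0.5732, -0.2006,  0.0992]))]
panel_lip [(0.95, array([ 0.4986, -0.0738,  0.0942]))]
front_slot [(0.79, array([ 0.441 , -0.2041,  0.1013]))]
rear_slot [(0.67, array([ 0.5724, -0.2014,  0.0998]))]
front_cam [(0.71, array([ 0.5748, -0.1975,  0.0696])), (0.59, array([ 0.4395, -0.2064,  0.0711]))]
rear_cam [(0.56, array([ 0.575 , -0.196 ,  0.0703]))]
screwdriver [(0.74, array([0.5568, 0.1298, 0.008 ]))]
awl []
rack [(0.67, array([0.6012, 0.1272, 0.0008]))]
rack_hole_a [(0.94, array([0.5567, 0.1272, 0.0928])), (0.75, array([0.6441, 0.1269, 0.0978]))]
rack_hole_b [(0.94, array([0.5567, 0.1272, 0.0928])), (0.75, array([0.6441, 0.1269, 0.0978]))]
nut [(0.65, array([ 0.5851,  0.0755, -0.0025]))]
side [0.5867 0.7215 0.5342] [-0.0206 -0.8688 -0.4948]
connection_box [(0.69, array([ 0.5061, -0.1932,  0.0014]))]
panel_lip [(0.78, array([ 0.5045, -0.075 ,  0.1015]))]
front_slot [(0.64, array([ 0.4388, -0.2026,  0.0979]))]
rear_slot [(0.55, array([ 0.5689, -0.197 ,  0.1012])), (0.5, array([0.5631, 0.1252, 0.0118]))]
front_cam [(0.52, array([ 0.4426, -0.2058,  0.0701]))]
rear_cam [(0.69, array([ 0.5722, -0.1914,  0.0705]))]
screwdriver [(0.57, array([0.5667, 0.1274, 0.0131]))]
awl [(0.72, array([0.6489, 0.128 , 0.0195])), (0.51, array([ 0.4411, -0.2018,  0.0984]))]
rack []
rack_hole_a [(0.79, array([0.5604, 0.1283, 0.0981])), (0.65, array([0.6454, 0.1264, 0.0999]))]
rack_hole_b [(0.79, array([0.5604, 0.1283, 0.0981])), (0.65, array([0.6454, 0.1264, 0.0999]))]
nut [(0.67, array([ 0.5899,  0.0738, -0.003 ])), (0.54, array([0.5633, 0.1265, 0.0121])), (0.39, array([ 0.57  , -0.1971,  0.0983]))]
```

View pics/top0.png

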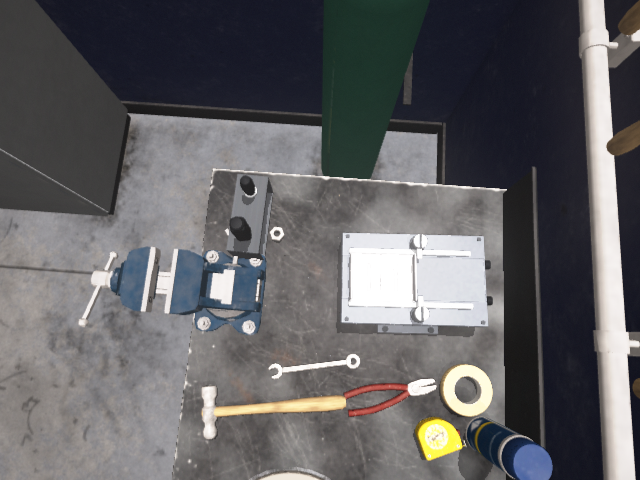

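View pics/side0.png

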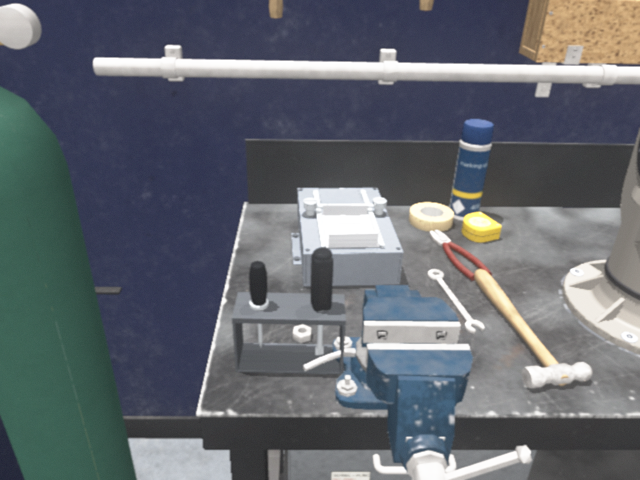

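The screwdriver (tall square handle) is in the near hole: top view (240,230), side view (321,280). The awl is in the far hole at top (248,187), and the nut is at (277,234). The box's cams are at (420,242) and (421,314). I'll measure yaws and heights next.

```bash
python3 - <<'E'
from h import *
A=[]
for n in ('top','side'):
    c=cams.read_camera(n); P=cloud(c).reshape(-1,3); ok=c['z_map'].ravel()>0; P=P[ok]; A.append(P)
    x,y,z=P.T
    m=(abs(x-.558)<.035)&(abs(y-.128)<.03)&(z>.11)&(z<.2); Q=P[m]
    print(n,'handle n',m.sum(),'lo',np.percentile(Q,2,0),'hi',np.percentile(Q,98,0))
    t=Q[Q[:,2]>.172]; print(' top part',t.mean(0),len(t)); 
    b=Q[(Q[:,2]>.12)&(Q[:,2]<.17)]
    if len(b)>20: print(' rect',cv2.minAreaRect(b[:,:2].astype(np.float32)))
    m=(abs(x-.6)<.11)&(abs(y-.128)<.05)&(abs(z-.095)<.006); print(' rack rect',cv2.minAreaRect(P[m][:,:2].astype(np.float32)))
    m=(abs(x-.507)<.14)&(abs(y+.195)<.18)&(abs(z-.072)<.008); print(' box rect',cv2.minAreaRect(P[m][:,:2].astype(np.float32)))
    m=(x<.55)&(x>.3)&(y>.06)&(y<.35)&(z>.02); Q=P[m]; print(' vise',np.percentile(Q,[1,99],0), 'max z',Q[:,2].max())
    m=m&(y<.2)&(abs(x-.558)>.03); print(' vise y<.2',np.percentile(P[m],[1,50,99],0))
    for l in ('screwdriver','front_slot','rear_slot'):
        o=finder.outline_of(n,l)
        print(l,[(round(k['conf'],2),int(k['mask'].sum()),np.argwhere(k['mask']).mean(0)) for k in o[:2]])
c=cams.read_camera('side'); i=c['color'][230:390,220:420]; a=cv2.resize(i,None,fx=4,fy=3.5,interpolation=3)
cv2.imwrite('pics/c1.png',a)
c=cams.read_camera('top'); a=np.hstack([cv2.resize(c['color'][165:265,200:300],(400,400),interpolation=3),cv2.resize(c['color'][225:335,365:475],(400,400),interpolation=3)])
cv2.imwrite('pics/c2.png',a)
E
```

```text
top handle n 389 lo [0.5461 0.1136 0.1144] hi [0.5709 0.1379 0.1861]
 top part [0.5585 0.126  0.1812] 219
 rect ((0.5551791787147522, 0.1207534521818161), (0.015419313684105873, 0.03193839266896248), 54.36727523803711)
 rack rect ((0.5839524865150452, 0.12561123073101044), (0.18956291675567627, 0.06869731098413467), 2.242060661315918)
 box rect ((0.5061939358711243, -0.19381850957870483), (0.17033179104328156, 0.27076834440231323), 2.918915271759033)
 vise [[0.3912 0.0907 0.0212]
 [0.5478 0.337  0.1543]] max z 0.18387206054063665
 vise y<.2 [[0.3881 0.0887 0.0207]
 [0.4562 0.148  0.1104]
 [0.5277 0.1991 0.1533]]
screwdriver [(0.97, 408, array([228.2353, 239.9828]))]
front_slot [(0.56, 254, array([310.2677, 421.0591])), (0.48, 13848, array([281.3551, 413.1277]))]
rear_slot [(0.58, 273, array([243.8828, 419.2894]))]
side handle n 1173 lo [0.5481 0.1239 0.1119] hi [0.5752 0.1434 0.1842]
 top part [0.5617 0.1344 0.1795] 297
 rect ((0.563890814781189, 0.13668803870677948), (0.01791706494987011, 0.03131615370512009), 69.79310607910156)
 rack rect ((0.584968090057373, 0.1264667510986328), (0.189935564994812, 0.070551797747612), 1.4905815124511719)
 box rect ((0.5073279738426208, -0.19216009974479675), (0.16984401643276215, 0.27612462639808655), 2.9437355995178223)
 vise [[0.4093 0.0999 0.0221]
 [0.5471 0.3475 0.1522]] max z 0.18011536584984572
 vise y<.2 [[0.4168 0.0931 0.0207]
 [0.4836 0.1645 0.1084]
 [0.5258 0.1996 0.1524]]
screwdriver [(0.74, 1424, array([285.3406, 320.8778]))]
front_slot [(0.45, 177, array([203.2825, 377.3672]))]
rear_slot [(0.65, 182, array([204.   , 310.478])), (0.38, 2067, array([226.0406, 347.5888]))]
```

View pics/c1.png

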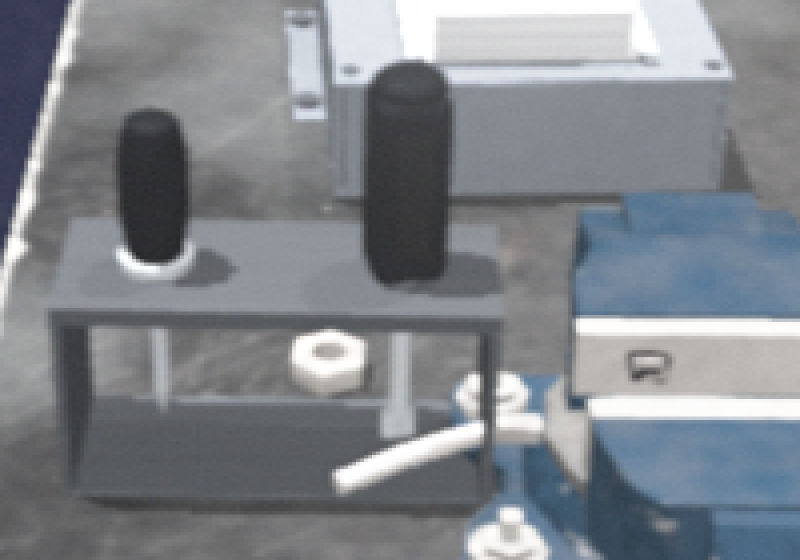

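View pics/c2.png

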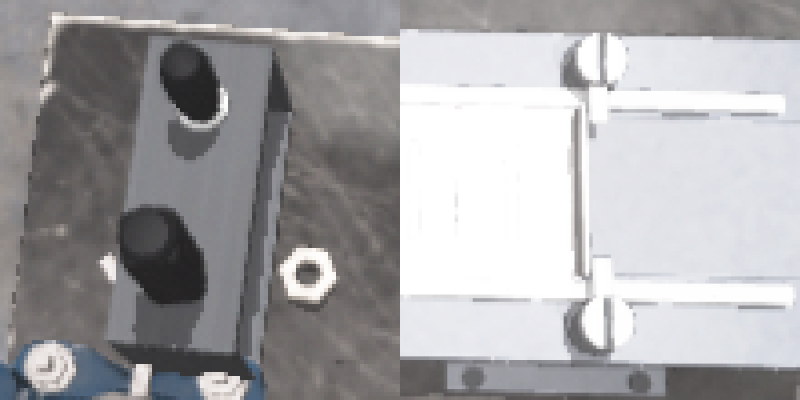

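Side crop: the blade shows its broad side (about 34 px) to the camera, so its width runs roughly along world x. Top crop: both slots and tongues run along the box's x. Box yaw is about +2.9°. Handle yaw is next.

```bash
python3 - <<'E'
from h import *
c=cams.read_camera('side'); P=cloud(c); o=finder.outline_of('side','screwdriver')[0]['mask']
m=cv2.erode(o.astype(np.uint8),np.ones((3,3)))>0
Q=P[m&(c['z_map']>0)]; Q=Q[(Q[:,2]>.11)&(Q[:,2]<.165)]
for lo in np.arange(.545,.578,.003):
    s=Q[(Q[:,0]>=lo)&(Q[:,0]<lo+.003)]
    if len(s)>5: print(round(lo+.0015,4),len(s),'y med',np.median(s[:,1]))
s=Q[abs(Q[:,0]-.562)<.009]; k=np.polyfit(s[:,0],s[:,1],1); print('face yaw deg',np.degrees(np.arctan(k[0])))
# rack plate edges
x,y,z=P.reshape(-1,3).T
g=(abs(z-.095)<.003)&(c['z_map'].ravel()>0)&(x>.52)&(x<.69)&(y>.08)&(y<.17)
X,Y=x[g],y[g]; E=[]
for lo in np.arange(.53,.67,.005):
    q=(X>=lo)&(X<lo+.005)
    if q.sum()>5: E.append((lo+.0025,Y[q].max(),Y[q].min()))
E=np.array(E); print(E)
print('rack edge yaw',[np.degrees(np.arctan(np.polyfit(E[:,0],E[:,i],1)[0])) for i in(1,2)], X.min(),X.max())
goto([.56,.128,.24],np.radians(88))
E
```

```text
0.5495 61 y med 0.1383160244950219
0.5525 80 y med 0.13940934998476195
0.5555 80 y med 0.14055767409346837
0.5585 78 y med 0.14116379843625687
0.5615 80 y med 0.1414886876235703
0.5645 82 y med 0.14172023320739857
0.5675 81 y med 0.1418922242869275
0.5705 86 y med 0.1409774981023491
0.5735 76 y med 0.13544213865904298
face yaw deg 4.760959743831208
[[0.5325 0.1599 0.098 ]
 [0.5375 0.1604 0.0983]
 [0.5425 0.1596 0.0993]
 [0.5475 0.1599 0.1064]
 [0.5525 0.159  0.1361]
 [0.5575 0.1601 0.136 ]
 [0.5625 0.1596 0.1386]
 [0.5675 0.1597 0.1377]
 [0.5725 0.1583 0.1207]
 [0.5775 0.1592 0.0969]
 [0.5825 0.1594 0.0972]
 [0.5875 0.1589 0.0959]
 [0.5925 0.158  0.0961]
 [0.5975 0.1591 0.0969]
 [0.6025 0.1589 0.0974]
 [0.6075 0.1579 0.0958]
 [0.6125 0.1595 0.0958]
 [0.6175 0.1586 0.0982]
 [0.6225 0.1579 0.0976]
 [0.6275 0.1568 0.0982]
 [0.6325 0.158  0.0978]
 [0.6375 0.1569 0.097 ]
 [0.6425 0.1576 0.1376]
 [0.6475 0.1583 0.1366]
 [0.6525 0.1567 0.1341]
 [0.6575 0.1573 0.1036]
 [0.6625 0.1569 0.0954]
 [0.6675 0.1563 0.0957]
 [0.6725 0.157  0.0945]]
rack edge yaw [np.float64(-1.387888129050804), np.float64(-3.3387343326488668)] 0.5281938633747105 0.6791249037148427
shift cm [-36.0867  48.0985  -0.8697] twist -18.273112995376138
```

```bash
python3 -m handwheel '{"translation":[[-3,4,0],[-3,4,0],[-3,4,0],[-3,4,0],[-3,4,0],[-3,4,0],[-3,4,0],[-3,4,0],[-3,4,0],[-3,4,0],[-3,4,0],[-3,4,0],[0,0,0],[0,0,0],[0,0,0],[0,0,0]],"twist":[0,0,0,0,0,0,0,0,0,0,0,0,-8.4,-8.4,-8.4,0],"claw":[6,6,6,6,6,6,6,6,6,6,6,6,6,6,6,6]}' 60; python3 - <<'E'
from h import *
st(); goto([.5595,.128,.130],np.radians(95))
E
```

```text
time_s: 3.9
ee_pos: [0.5594, 0.129, 0.2314]
ee_rot: [0.676, 0.737, 0.0, -0.0]
wrist_force: [-0.2, 0.4, -0.6]
opening: 0.06
t 3.9 p [0.5594 0.129  0.2314] x [-0.085   0.9964  0.0002] z [ 0.0001  0.0002 -1.    ] F [-0.2288  0.3545 -0.582 ] T [ 0.0168 -0.0239 -0.0398] op 0.06 q7 1.4
shift cm [-0.1031 -0.004  10.1413] twist -0.12479302301306916
```

```bash
python3 -m handwheel '{"translation":[[-0.1,0,3.5],[0,0,3.5],[0,0,2.5],[0,0,1],[0,0,0],[0,0,0],[0,0,0],[0,0,0],[0,0,0]],"twist":[0,0,0,0,0,0,0,0,0],"claw":[6,6,6,6,2,2,2,2,2]}' 100; python3 - <<'E'
from h import *
st()
E
```

```text
time_s: 5.03
ee_pos: [0.5602, 0.1284, 0.1275]
ee_rot: [0.676, 0.737, 0.001, 0.0]
wrist_force: [-0.9, 0.4, 8.9]
opening: 0.0251
t 5.03 p [0.5602 0.1284 0.1275] x [-0.0856  0.9963  0.0007] z [ 0.0018  0.0008 -1.    ] F [-0.9214  0.4315  8.9097] T [-0.044   0.2035 -0.0867] op 0.0251 q7 1.44
```

```bash
python3 -m handwheel '{"translation":[[0,0,-1],[0,0,-3],[0,0,-3],[0,0,-3],[0,0,-2.5],[-4,-1.84,0],[-4,-1.84,0],[-4,-1.84,0],[-4,-1.84,0],[-4,-1.84,0],[-4,-1.84,0],[-4,-1.84,0],[-4,-1.84,0],[0,0,0],[0,0,0]],"twist":[0,0,0,0,0,0,0,0,0,0,0,0,0,2,0],"claw":[2,2,2,2,2,2,2,2,2,2,2,2,2,2,2]}'; python3 - <<'E'
from h import *
s=st()
for n in ('top','side'):
    c=cams.read_camera(n)
    print(n,[(round(m['conf'],2),np.array(m['xyz'])) for m in finder.mark_of(n,'screwdriver')[:2]],[(round(m['conf'],2),np.array(m['xyz'])) for m in finder.mark_of(n,'front_slot')[:2]])
    T=np.linalg.inv(c['pose']); p=T[:3,:3]@np.array([.4413,-.2039,.115])+T[:3,3]; u,v=int(p[0]/p[2]*c['fx']+c['cx']),int(p[1]/p[2]*c['fy']+c['cy']); print(u,v)
    i=c['color'][max(v-60,0):v+40,max(u-60,0):u+60]; 
    cv2.imwrite(f'pics/d_{n}.png',cv2.resize(i,(600,500),interpolation=3))
a=np.hstack([cv2.resize(cv2.imread(f'pics/d_{n}.png'),(400,333)) for n in('top','side')]); cv2.imwrite('pics/d.png',a)
E
```

```text
time_s: 6.9
ee_pos: [0.4404, -0.203, 0.2518]
ee_rot: [0.689, 0.725, 0.0, 0.0]
wrist_force: [0.2, 0.7, -1.9]
opening: 0.0248
t 6.9 p [ 0.4404 -0.203   0.2518] x [-0.0505  0.9987  0.0003] z [ 0.0006  0.0003 -1.    ] F [ 0.2231  0.6695 -1.8686] T [0.0091 0.0343 0.02  ] op 0.0248 q7 1.98
top [] [(0.59, array([ 0.4428, -0.2026,  0.1021]))]
423 311
side [(0.59, array([0.6469, 0.1277, 0.0212])), (0.26, array([ 0.5896,  0.0734, -0.0021]))] [(0.72, array([ 0.4399, -0.2009,  0.0978]))]
379 192
```

View pics/d.png

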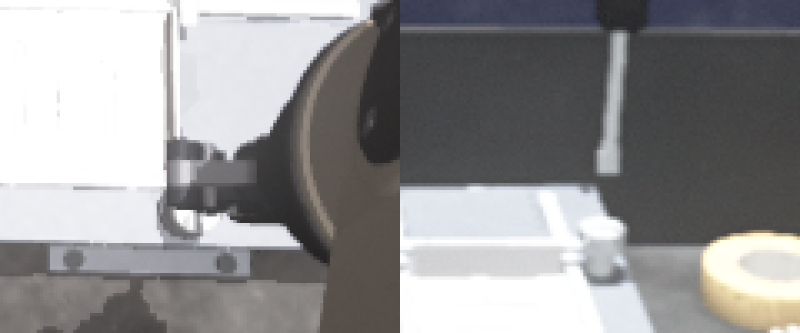

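Left (top view): the gripper covers the screwdriver. Right (side view): the blade tip is about (380,191) in full-image pixels, above the front head, with some apparent lean. I'll compute shank axis and tip from the side depth.

```bash
cat >> h.py <<'E'
def tip(guess):
    "tip and shank axis from the side picture; guess = rough tip xyz"
    c=cams.read_camera('side'); P=cloud(c); g=np.array(guess)
    d=P-g; m=(c['z_map']>0)&(abs(d[...,0])<.02)&(abs(d[...,1])<.03)&(d[...,2]>-.02)&(d[...,2]<.08)
    T=np.linalg.inv(c['pose'])
    vs=np.where(m.any(1))[0]; rows=[]
    for v in vs:
        us=np.where(m[v])[0]; q=np.median(P[v,us],0); rows.append((v,us.min(),us.max(),*q))
    rows=np.array(rows); return rows,c,T
E
python3 - <<'E'
from h import *
s=st(); e=s['ee_pos']
r,c,T=tip([e[0],e[1],.252-.1175])
print(r); print(c['fx'],c['cx'],c['cy'])
k=r[(r[:,5]>.15)&(r[:,5]<.2)]
print('lean dx/dz,dy/dz',np.polyfit(k[:,5],k[:,3],1),np.polyfit(k[:,5],k[:,4],1))
E
```

```text
t 7.2 p [ 0.4405 -0.2027  0.2513] x [-0.0524  0.9986  0.    ] z [-0.0001  0.     -1.    ] F [ 0.267  -0.0197 -1.4925] T [ 0.0595 -0.018  -0.0217] op 0.025 q7 1.98
[[143.     382.     386.       0.442   -0.2018   0.213 ]
 [144.     382.     386.       0.4421  -0.1988   0.2121]
 [145.     382.     385.       0.4426  -0.1994   0.2101]
 [146.     382.     385.       0.4423  -0.1986   0.2085]
 [147.     382.     385.       0.4427  -0.1987   0.2066]
 [148.     382.     385.       0.4421  -0.1987   0.2047]
 [149.     382.     385.       0.4423  -0.1972   0.2034]
 [150.     381.     385.       0.4426  -0.1997   0.2006]
 [151.     381.     385.       0.4426  -0.199    0.1989]
 [152.     381.     385.       0.4428  -0.1983   0.1973]
 [153.     381.     385.       0.4426  -0.1998   0.1949]
 [154.     381.     385.       0.4421  -0.1989   0.1933]
 [155.     381.     385.       0.442   -0.1986   0.1915]
 [156.     381.     384.       0.4425  -0.2      0.1891]
 [157.     381.     384.       0.4422  -0.2009   0.1868]
 [158.     381.     384.       0.4423  -0.1992   0.1856]
 [159.     381.     384. 
[... 806 characters left out ...]
4419  -0.1989   0.1566]
 [174.     379.     383.       0.4434  -0.1987   0.1547]
 [175.     379.     383.       0.4422  -0.1991   0.1526]
 [176.     379.     383.       0.4425  -0.1997   0.1503]
 [177.     379.     384.       0.4411  -0.1996   0.1483]
 [178.     378.     384.       0.4421  -0.1999   0.1463]
 [179.     378.     384.       0.4414  -0.201    0.1438]
 [180.     378.     383.       0.4424  -0.1992   0.1425]
 [181.     378.     383.       0.4419  -0.201    0.1398]
 [182.     378.     383.       0.4421  -0.1997   0.1383]
 [183.     378.     383.       0.4417  -0.1999   0.1362]]
538.5606087644808 312.9910536466453 241.64975562463349
lean dx/dz,dy/dz [0.0019 0.442 ] [ 0.0034 -0.1997]
```

```bash
python3 - <<'E'
from h import *
from scipy.optimize import least_squares
c=cams.read_camera('side'); P=cloud(c); P=P[c['z_map']>0]
for g in ([.4413,-.2039],[.5731,-.1971]):
    d=np.hypot(P[:,0]-g[0],P[:,1]-g[1]); q=P[(d<.022)&(P[:,2]>.080)&(P[:,2]<.096)&(P[:,1]>g[1])]
    r=least_squares(lambda p:np.hypot(q[:,0]-p[0],q[:,1]-p[1])-.013,g,loss='soft_l1',f_scale=.001)
    t=P[(d<.016)&(abs(P[:,2]-.1)<.004)]
    print(len(q),r.x,'rms',np.sqrt(np.mean(r.fun**2)),'top z',len(t),t.mean(0), (t[:,:2].min(0)+t[:,:2].max(0))/2)
q=P[(abs(P[:,0]-.442)<.01)&(abs(P[:,1]+.2)<.012)&(P[:,2]>.15)&(P[:,2]<.21)]
r=least_squares(lambda p:np.hypot(q[:,0]-p[0],q[:,1]-p[1])-.004,[.442,-.203],loss='soft_l1',f_scale=.001); print('shank',len(q),r.x)
E
```

```text
90 [ 0.4433 -0.2048] rms 0.0030048077139834812 top z 90 [ 0.4423 -0.2005  0.0996] [ 0.4422 -0.2016]
94 [ 0.5719 -0.1989] rms 0.00241212236938561 top z 91 [ 0.5733 -0.194   0.0998] [ 0.5732 -0.196 ]
shank 137 [ 0.4416 -0.2022]
```

```bash
python3 -m handwheel '{"translation":[[-0.15,0.05,1.2],[0,0,1.2],[0,0,0.7],[0,0,0]],"twist":[0,0,0,0],"claw":[2,2,2,2]}';python3 -m handwheel '{"translation":[[0,0,0.2],[0,0,0]],"twist":[0,0],"claw":[2,2]}';python3 -m handwheel '{"translation":[[0,0,0.2],[0,0,0]],"twist":[0,0],"claw":[2,2]}';python3 -m handwheel '{"translation":[[0,0,0.2],[0,0,0]],"twist":[0,0],"claw":[2,2]}'
```

```text
time_s: 7.8
ee_pos: [0.4405, -0.2048, 0.2196]
ee_rot: [0.689, 0.725, -0.0, -0.001]
wrist_force: [1.2, 0.3, -1.2]
opening: 0.0248
time_s: 8.05
ee_pos: [0.441, -0.2048, 0.2184]
ee_rot: [0.689, 0.725, 0.0, 0.0]
wrist_force: [-0.4, 0.1, -1.1]
opening: 0.0252
time_s: 8.3
ee_pos: [0.4408, -0.2048, 0.2163]
ee_rot: [0.689, 0.725, -0.0, -0.0]
wrist_force: [-0.3, 0.4, -0.7]
opening: 0.0248
time_s: 8.55
ee_pos: [0.4408, -0.2048, 0.2142]
ee_rot: [0.689, 0.725, -0.0, -0.0]
wrist_force: [0.1, 0.1, -1.1]
opening: 0.0249
```

```bash
for i in 1 2 3; do python3 -m handwheel '{"translation":[[0,0,0.15],[0,0,0]],"twist":[0,0],"claw":[2,2]}' | sed -n '2p;4p'; done; python3 - <<'E'
from h import *
s=st(); r,c,T=tip([.442,-.203,.12]); print(r[-8:])
i=c['color'][160:230,335:425]; cv2.imwrite('pics/e.png',cv2.resize(i,(720,560),interpolation=3))
E
```

```text
ee_pos: [0.4408, -0.2048, 0.2127]
wrist_force: [-0.0, 0.4, -1.3]
ee_pos: [0.441, -0.2048, 0.2114]
wrist_force: [-0.0, -0.3, 1.9]
ee_pos: [0.441, -0.2048, 0.2099]
wrist_force: [-0.5, 0.6, 3.5]
t 9.3 p [ 0.441  -0.2048  0.2099] x [-0.051   0.9987 -0.0001] z [ 0.0002 -0.0001 -1.    ] F [-0.5386  0.6289  3.4557] T [0.0768 0.0287 0.0157] op 0.0249 q7 2.02
[[195.     377.     381.       0.4431  -0.1993   0.112 ]
 [196.     377.     381.       0.4422  -0.2016   0.1089]
 [197.     376.     381.       0.443   -0.201    0.1071]
 [198.     376.     381.       0.4426  -0.2013   0.1049]
 [199.     376.     381.       0.4427  -0.2014   0.1027]
 [200.     376.     381.       0.4425  -0.202    0.1004]
 [201.     374.     374.       0.4515  -0.1977   0.1002]
 [202.     374.     383.       0.4435  -0.1931   0.1004]]
```

View pics/e.png

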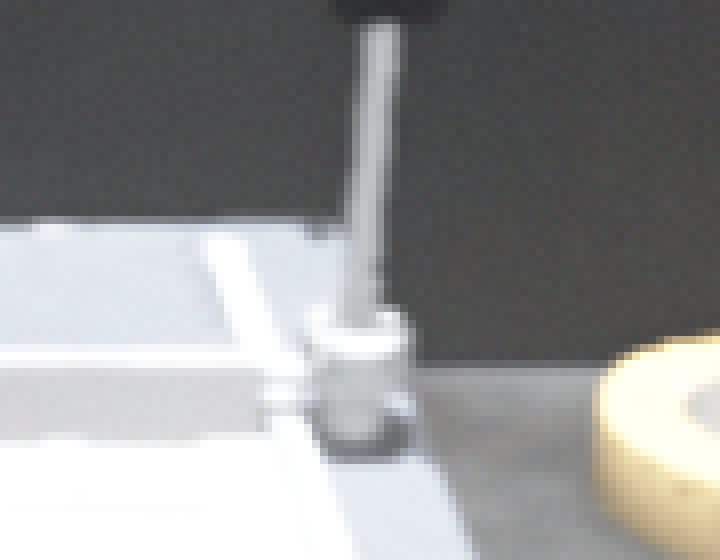

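The blade's in the slot: contact came at TCP z 0.2117, which puts the tip at about 0.094, the slot floor. Now press and turn.

```bash
python3 -m handwheel '{"translation":[[0,0,0.2],[0,0,0.2],[0,0,0.15],[0,0,0]],"twist":[0,0,0,0],"claw":[2,2,2,2]}' 120; python3 -m handwheel '{"translation":[[0,0,0],[0,0,0]],"twist":[8,8],"claw":[2,2]}' 120; python3 - <<'E'
from h import *
st()
E
```

```text
time_s: 9.85
ee_pos: [0.4411, -0.2049, 0.2044]
ee_rot: [0.689, 0.725, 0.0, 0.0]
wrist_force: [-0.8, 0.7, 7.8]
opening: 0.0252
time_s: 10.1
ee_pos: [0.4412, -0.2048, 0.2045]
ee_rot: [0.784, 0.62, 0.0, 0.0]
wrist_force: [-0.8, -0.0, 7.3]
opening: 0.0247
t 10.1 p [ 0.4412 -0.2048  0.2045] x [0.2307 0.973  0.0002] z [ 0.0007  0.     -1.    ] F [-0.8447 -0.0335  7.3395] T [0.2123 0.0429 0.1194] op 0.0247 q7 1.75
```

```bash
python3 -m handwheel '{"translation":[[0,0,0],[0,0,0],[0,0,0],[0,0,0],[0,0,0]],"twist":[8,8,8,8,8],"claw":[2,2,2,2,2]}' | tail -4; python3 -m handwheel '{"translation":[[0,0,0],[0,0,0],[0,0,0],[0,0,0],[0,0,0]],"twist":[8,8,8,8,4],"claw":[2,2,2,2,2]}'; python3 - <<'E'
from h import *
st()
E
```

```text
ee_pos: [0.4411, -0.205, 0.2045]
ee_rot: [0.949, 0.315, 0.0, 0.0]
wrist_force: [-0.4, -0.7, 8.1]
opening: 0.0248
time_s: 11.35
ee_pos: [0.4408, -0.205, 0.2044]
ee_rot: [1.0, 0.006, -0.0, 0.0]
wrist_force: [-2.6, -0.5, 7.6]
opening: 0.0244
t 11.35 p [ 0.4408 -0.205   0.2044] x [ 0.9999  0.0127 -0.0001] z [-0.0001 -0.0003 -1.    ] F [-2.5662 -0.5119  7.6167] T [-0.1417  0.6152  0.005 ] op 0.0244 q7 0.48
```

```bash
python3 -m handwheel '{"translation":[[0,0,-0.5],[0,0,-1],[0,0,-1.5],[0,0,-1],[3.3,-0.13,0],[3.3,-0.13,0],[3.3,-0.13,0],[3.3,-0.13,0],[0,0,0],[0,0,0],[0,0,0],[0,0,0],[0,0,0],[0,0,0],[0,0,0],[0,0,0],[0,0,0],[0,0,0]],"twist":[0,0,0,0,0,0,0,0,10,10,10,10,10,10,10,10,8,0],"claw":[2,2,2,2,2,2,2,2,2,2,2,2,2,2,2,2,2,2]}'; python3 - <<'E'
from h import *
s=st(); goto([.5728,-.1981,.2188],np.radians(92.9))
for n in('top','side'):
    c=cams.read_camera(n); cv2.imwrite(f'pics/f_{n}.png',cv2.resize(c['color'][170:340,340:500] if n=='top' else c['color'][120:260,280:420],(400,400),interpolation=3))
cv2.imwrite('pics/f.png',np.hstack([cv2.imread(f'pics/f_{n}.png') for n in('top','side')]))
E
```

```text
time_s: 13.6
ee_pos: [0.5729, -0.1971, 0.2444]
ee_rot: [0.725, -0.688, -0.0, 0.0]
wrist_force: [0.5, -0.5, -1.7]
opening: 0.025
t 13.6 p [ 0.5729 -0.1971  0.2444] x [ 0.0523 -0.9986  0.0003] z [-0.0005 -0.0003 -1.    ] F [ 0.47   -0.4969 -1.6679] T [ 0.0348  0.019  -0.0257] op 0.025 q7 -0.83
shift cm [0.1011 0.0107 2.5634] twist 0.10072990392745851
```

View pics/f.png

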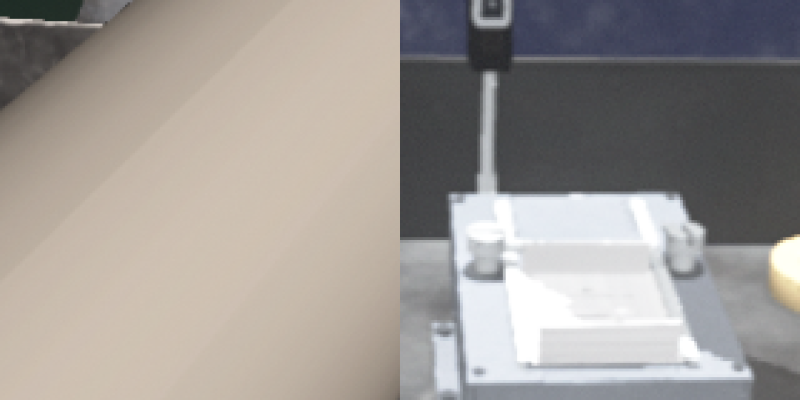

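Side view: the front head's slot now faces the camera at (684,230) in the crop, so it has turned. The blade hangs above the rear head.

```bash
python3 -m handwheel '{"translation":[[0.1,0,1],[0,0,1],[0,0,0.6],[0,0,0.2],[0,0,0]],"twist":[0,0,0,0,0],"claw":[2,2,2,2,2]}'|sed -n '2p;4p'; for i in 1 2 3 4 5; do python3 -m handwheel '{"translation":[[0,0,0.15],[0,0,0]],"twist":[0,0],"claw":[2,2]}' | sed -n '2p;4p'; done
```

```text
ee_pos: [0.5728, -0.1986, 0.2163]
wrist_force: [0.1, 0.8, -1.7]
ee_pos: [0.5729, -0.1985, 0.2149]
wrist_force: [-0.1, -0.6, -1.2]
ee_pos: [0.5728, -0.1984, 0.2132]
wrist_force: [-0.8, 0.4, -0.8]
ee_pos: [0.5728, -0.1984, 0.2117]
wrist_force: [0.4, -0.1, -0.8]
ee_pos: [0.5729, -0.1985, 0.2104]
wrist_force: [-0.6, -0.1, 3.4]
ee_pos: [0.5729, -0.1985, 0.2089]
wrist_force: [-0.2, 0.3, 4.1]
```

Contact came at about 0.2112, so the blade is in the slot. Press further and turn counter-clockwise.

```bash
python3 -m handwheel '{"translation":[[0,0,0.2],[0,0,0.25],[0,0,0],[0,0,0],[0,0,0]],"twist":[0,0,0,-8,-8],"claw":[2,2,2,2,2]}' ; python3 -m handwheel '{"translation":[[0,0,0],[0,0,0],[0,0,0],[0,0,0],[0,0,0],[0,0,0],[0,0,0],[0,0,0],[0,0,0],[0,0,0]],"twist":[-8,-8,-8,-8,-8,-8,-8,-8,-8,-4],"claw":[2,2,2,2,2,2,2,2,2,2]}'; python3 - <<'E'
from h import *
st()
E
```

```text
time_s: 16.2
ee_pos: [0.5729, -0.1981, 0.2044]
ee_rot: [0.815, -0.579, -0.0, -0.0]
wrist_force: [-1.8, 2.0, 7.6]
opening: 0.0247
time_s: 17.45
ee_pos: [0.5727, -0.1983, 0.2045]
ee_rot: [0.999, 0.045, -0.0, -0.0]
wrist_force: [-2.4, 1.6, 7.3]
opening: 0.0249
t 17.45 p [ 0.5727 -0.1983  0.2045] x [ 0.996   0.0892 -0.    ] z [-0.0001  0.0006 -1.    ] F [-2.4311  1.5528  7.3245] T [ 0.6198  0.7395 -0.1018] op 0.0249 q7 0.57
```

```bash
python3 -m handwheel '{"translation":[[0,0,-0.5],[0,0,-1],[0,0,-2],[0,0,-1.5],[0.21,-4.08,0],[0.21,-4.08,0],[0.21,-4.08,0],[0.21,-4.08,0],[0.21,-4.08,0],[0.21,-4.08,0],[0.21,-4.08,0],[0.21,-4.08,0]],"twist":[0,0,0,0,0,0,0,0,0,0,0,0],"claw":[2,2,2,2,2,2,2,2,2,2,2,2]}';python3 -m handwheel '{"translation":[[0,0,0],[0,0,0],[0,0,0],[0,0,0],[0,0,0],[0,0,0],[0,0,0],[0,0,0],[0,0,0],[0,0,0]],"twist":[-10,-10,-10,-10,-10,-10,-10,-10,-10,0],"claw":[2,2,2,2,2,2,2,2,2,2]}'; python3 - <<'E'
from h import *
s=st(); goto([.5602,.1284,.130],np.radians(94.9))
e=s['ee_pos']; r,c,T=tip([e[0],e[1],e[2]-.1175]); print(r[::6,[1,2,3,4,5]])
o=cams.read_camera('top'); i=o['color'][225:335,340:500]; j=c['color'][200:380,220:400]
cv2.imwrite('pics/g.png',np.hstack([cv2.resize(i,(440,400),interpolation=3),cv2.resize(j,(360,400),interpolation=3)]))
E
```

```text
time_s: 18.95
ee_pos: [0.5614, 0.1295, 0.2547]
ee_rot: [0.999, 0.043, 0.0, -0.0]
wrist_force: [0.3, -0.8, -0.8]
opening: 0.0248
time_s: 20.2
ee_pos: [0.5616, 0.128, 0.2545]
ee_rot: [0.676, 0.736, 0.0, 0.0]
wrist_force: [0.1, 0.2, -1.6]
opening: 0.0249
t 20.2 p [0.5616 0.128  0.2545] x [-0.0847  0.9964 -0.    ] z [ 0. -0. -1.] F [ 0.0785  0.168  -1.6093] T [ 0.0053  0.0092 -0.0291] op 0.0249 q7 1.4
shift cm [ 0.0526 -0.1316 12.4497] twist -0.040915368839122834
[[319.     324.       0.5631   0.1311   0.2162]
 [319.     324.       0.5624   0.1322   0.2082]
 [318.     324.       0.5626   0.1324   0.1997]
 [318.     324.       0.5624   0.1313   0.1903]
 [318.     323.       0.5629   0.1319   0.1818]
 [318.     323.       0.5627   0.1317   0.1728]
 [318.     323.       0.5624   0.132    0.1638]
 [317.     323.       0.5628   0.1323   0.1548]
 [316.     324.       0.5625   0.1299   0.1439]]
```

View pics/g.png

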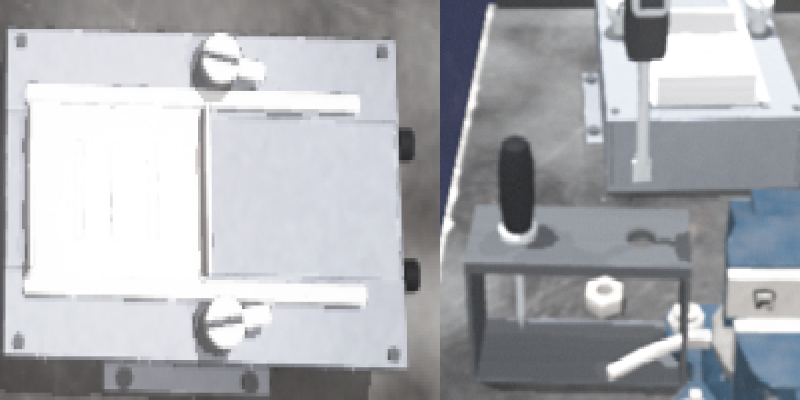

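Top view: both tongues point right. The front slot, from (200,332) to (245,317), looks some degrees short of its stop, since the blade has slack in the slot. I'll measure both angles before putting the driver back.

```bash
python3 - <<'E'
from h import *
c=cams.read_camera('top'); T=np.linalg.inv(c['pose']); yaw=np.radians(2.93)
# warp deck-parallel planes to metric images: 0.2mm/px, 80x80mm around each axis
out=[]
for z in (.100,.082):
  for g in ([.5729,-.1981],[.4411,-.2046]):
    N=200; k=.0004
    i,j=np.mgrid[:N,:N]; bx=(N/2-i)*k; by=(N/2-j)*k   # up=box +x, left=box +y
    X=g[0]+bx*np.cos(yaw)-by*np.sin(yaw); Y=g[1]+bx*np.sin(yaw)+by*np.cos(yaw)
    p=np.stack([X,Y,np.full_like(X,z)],-1)@T[:3,:3].T+T[:3,3]
    u=(p[...,0]/p[...,2]*c['fx']+c['cx']).astype(np.float32); v=(p[...,1]/p[...,2]*c['fy']+c['cy']).astype(np.float32)
    w=cv2.remap(c['color'],u,v,cv2.INTER_CUBIC); w=cv2.resize(w,(300,300)); cv2.line(w,(0,150),(299,150),(0,0,255),1); out.append(w)
cv2.imwrite('pics/w.png',np.vstack([np.hstack(out[:2]),np.hstack(out[2:])]))
E
```

```text
(no output)
```

View pics/w.png

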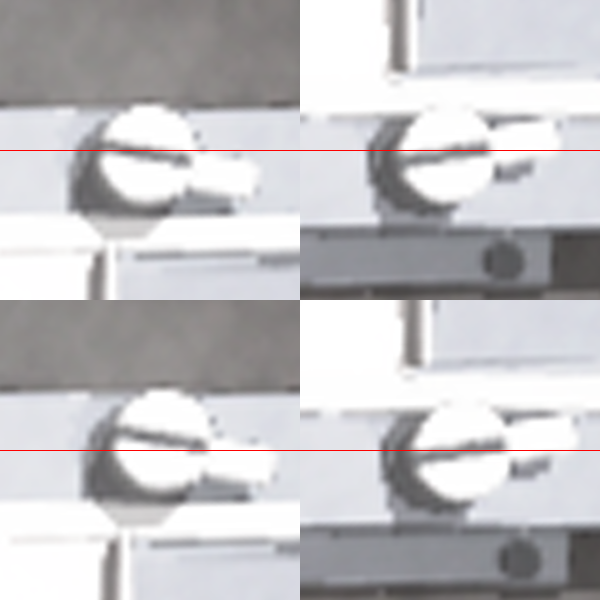

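Both slots read about 10° short of a quarter turn: blade slack. I'll go back and finish both with overshoot.

```bash
python3 -m handwheel '{"translation":[[-4.02,-1.86,0],[-4.02,-1.86,0],[-4.02,-1.86,0],[-4.02,-1.86,0],[-4.02,-1.86,0],[-4.02,-1.86,0],[-4.02,-1.86,0],[-4.02,-1.86,0],[0,0,0],[0,0,0],[0,0,0],[0,0,0],[0,0,0],[0,0,0],[0,0,0],[0,0,0],[0,0,0],[0,0,0]],"twist":[0,0,0,0,0,0,0,0,9,9,9,9,9,9,9,9,9,0],"claw":[2,2,2,2,2,2,2,2,2,2,2,2,2,2,2,2,2,2]}'; python3 - <<'E'
from h import *
st(); goto([.4408,-.2048,.2192],np.radians(14))
E
```

```text
time_s: 22.6
ee_pos: [0.4409, -0.2049, 0.2544]
ee_rot: [0.993, 0.121, 0.0, -0.0]
wrist_force: [-0.5, 0.0, -1.5]
opening: 0.0248
t 22.6 p [ 0.4409 -0.2049  0.2544] x [0.9709 0.2394 0.    ] z [ 0.  0. -1.] F [-0.4879  0.0121 -1.4938] T [-0.0155 -0.0098 -0.0258] op 0.0248 q7 0.62
shift cm [-0.0082 -0.0135  3.5174] twist -0.1479580923687962
```

```bash
python3 -m handwheel '{"translation":[[0,0,1.2],[0,0,1.2],[0,0,1],[0,0,0.3],[0,0,0]],"twist":[0,0,0,0,0],"claw":[2,2,2,2,2]}'|sed -n '2p;4p'; for i in 1 2 3 ; do python3 -m handwheel '{"translation":[[0,0,0.15],[0,0,0]],"twist":[0,0],"claw":[2,2]}' | sed -n '2p;4p'; done
```

```text
ee_pos: [0.4408, -0.2051, 0.2171]
wrist_force: [0.0, -0.5, -0.0]
ee_pos: [0.441, -0.205, 0.216]
wrist_force: [-0.3, -0.6, -1.2]
ee_pos: [0.4408, -0.205, 0.2143]
wrist_force: [-0.6, -0.6, -1.4]
ee_pos: [0.4408, -0.205, 0.2127]
wrist_force: [-0.3, 0.2, -1.2]
```

```bash
python3 -m handwheel '{"translation":[[0,0,0.3],[0,0,0.3],[0,0,0.2],[0,0,0],[0,0,0]],"twist":[0,0,0,8,8],"claw":[2,2,2,2,2]}'; python3 - <<'E'
from h import *
st()
E
python3 -m handwheel '{"translation":[[0,0,0],[0,0,0]],"twist":[6,0],"claw":[2,2]}'; python3 - <<'E'
from h import *
st()
E
```

```text
time_s: 24.6
ee_pos: [0.4409, -0.2051, 0.2049]
ee_rot: [1.0, -0.02, -0.0, -0.0]
wrist_force: [-2.4, -0.4, 7.3]
opening: 0.0247
t 24.6 p [ 0.4409 -0.2051  0.2049] x [ 0.9992 -0.0408 -0.    ] z [-0.      0.0001 -1.    ] F [-2.3898 -0.4183  7.3226] T [0.1632 0.7312 0.0672] op 0.0247 q7 0.4
time_s: 24.85
ee_pos: [0.4409, -0.205, 0.2049]
ee_rot: [0.997, -0.071, -0.0, -0.0]
wrist_force: [-1.5, 0.7, 6.7]
opening: 0.0248
t 24.85 p [ 0.4409 -0.205   0.2049] x [ 0.9899 -0.1421 -0.0002] z [-0.0002  0.0001 -1.    ] F [-1.5236  0.6981  6.7158] T [0.1075 0.8117 0.0018] op 0.0248 q7 0.3
```

```bash
for i in 1 2; do python3 -m handwheel '{"translation":[[0,0,0],[0,0,0]],"twist":[3,0],"claw":[2,2]}' >/dev/null; python3 -c "
from h import *
st()"; done
```

```text
t 25.1 p [ 0.4408 -0.205   0.2049] x [ 0.9812 -0.1929 -0.0003] z [-0.0002  0.0001 -1.    ] F [-2.8111  1.2005  6.9409] T [0.1671 0.7788 0.0868] op 0.025 q7 0.25
t 25.35 p [ 0.4408 -0.205   0.2049] x [ 0.9698 -0.2438 -0.0003] z [-0.0002  0.0001 -1.    ] F [-1.8604  0.2354  7.1366] T [0.2398 0.7881 0.1554] op 0.0247 q7 0.2
```

```bash
python3 -m handwheel '{"translation":[[0,0,0],[0,0,-1],[0,0,-2],[0,0,-1],[3.26,-0.51,0],[3.26,-0.51,0],[3.26,-0.51,0],[3.26,-0.51,0],[0,0,0],[0,0,0]],"twist":[-7,0,0,0,0,0,0,0,0,0],"claw":[2,2,2,2,2,2,2,2,2,2]}' >/dev/null; python3 -c "
from h import *
st(); goto([.5725,-.1984,.2127],np.radians(-7))"
```

```text
t 26.6 p [ 0.5722 -0.2009  0.2445] x [ 0.9922 -0.1244 -0.001 ] z [-0.0011 -0.0001 -1.    ] F [ 0.4078  0.4544 -1.7051] T [-0.067  -0.0061  0.0358] op 0.025 q7 0.33
shift cm [ 0.0018 -0.2576  3.1776] twist -0.14434212496603038
```

```bash
python3 -m handwheel '{"translation":[[0,-0.26,1],[0,0,1],[0,0,0.7],[0,0,0]],"twist":[0,0,0,0],"claw":[2,2,2,2]}'|sed -n '2p;4p'; for i in 1 2 3 ; do python3 -m handwheel '{"translation":[[0,0,0.15],[0,0,0]],"twist":[0,0],"claw":[2,2]}' | sed -n '2p;4p'; done
```

```text
ee_pos: [0.5727, -0.1982, 0.2171]
wrist_force: [0.9, 0.5, -1.4]
ee_pos: [0.5731, -0.1983, 0.2164]
wrist_force: [-0.3, -0.1, -1.4]
ee_pos: [0.5731, -0.1982, 0.2148]
wrist_force: [-0.5, -0.5, -0.9]
ee_pos: [0.5731, -0.1982, 0.2132]
wrist_force: [-0.6, -0.7, -1.8]
```

In the slot again. Press and turn from -7° to about +17°.

```bash
python3 -m handwheel '{"translation":[[0,0,0.3],[0,0,0.3],[0,0,0.2],[0,0,0],[0,0,0],[0,0,0],[0,0,0]],"twist":[0,0,0,-8,-8,-6,0],"claw":[2,2,2,2,2,2,2]}'>/dev/null; python3 -c "
from h import *
st()"
for i in 1 2; do python3 -m handwheel '{"translation":[[0,0,0],[0,0,0]],"twist":[-3,0],"claw":[2,2]}' >/dev/null; python3 -c "
from h import *
st()"; done
```

```text
t 28.73 p [ 0.5729 -0.1986  0.2055] x [ 0.9659  0.2588 -0.0001] z [-0.0002  0.0001 -1.    ] F [-2.5871 -0.5659  6.3385] T [ 0.0342  1.192  -0.0192] op 0.0246 q7 0.7
t 28.98 p [ 0.5729 -0.1986  0.2055] x [ 0.9513  0.3081 -0.0002] z [-0.0002 -0.0001 -1.    ] F [-3.8077  0.6354  6.6067] T [-0.09   1.286 -0.14 ] op 0.0248 q7 0.74
t 29.23 p [ 0.5729 -0.1987  0.2055] x [ 0.9339  0.3574 -0.0003] z [-0.0002 -0.0001 -1.    ] F [-3.8809 -0.5124  5.9548] T [-0.1409  1.2527 -0.1478] op 0.0251 q7 0.79
```

```bash
python3 -m handwheel '{"translation":[[0,0,0],[0,0,-1],[0,0,-2],[0,0,-2],[0.77,-4.02,0],[0.77,-4.02,0],[0.77,-4.02,0],[0.77,-4.02,0],[0.77,-4.02,0],[0.77,-4.02,0],[0.77,-4.02,0],[0.77,-4.02,0],[0,0,0]],"twist":[8,0,0,0,0,0,0,0,0,0,0,0,0],"claw":[2,2,2,2,2,2,2,2,2,2,2,2,2]}' >/dev/null; python3 -m handwheel '{"translation":[[0,0,0],[0,0,0],[0,0,0],[0,0,0],[0,0,0],[0,0,0],[0,0,0],[0,0,0],[0,0,0]],"twist":[-10,-10,-10,-10,-10,-10,-10,-10,-2],"claw":[2,2,2,2,2,2,2,2,2]}' >/dev/null; python3 - <<'E'
from h import *
s=st(); goto([.5602,.1284,.130],np.radians(94.9))
e=s['ee_pos']; r,c,T=tip([e[0],e[1],e[2]-.1175]); print(r[::8,[1,2,3,4,5]])
c=cams.read_camera('top'); T=np.linalg.inv(c['pose']); yaw=np.radians(2.93); out=[]
for g in ([.5729,-.1981],[.4411,-.2046]):
    N=200; k=.0004
    i,j=np.mgrid[:N,:N]; bx=(N/2-i)*k; by=(N/2-j)*k
    X=g[0]+bx*np.cos(yaw)-by*np.sin(yaw); Y=g[1]+bx*np.sin(yaw)+by*np.cos(yaw)
    p=np.stack([X,Y,np.full_like(X,.1)],-1)@T[:3,:3].T+T[:3,3]
    u=(p[...,0]/p[...,2]*c['fx']+c['cx']).astype(np.float32); v=(p[...,1]/p[...,2]*c['fy']+c['cy']).astype(np.float32)
    w=cv2.resize(cv2.remap(c['color'],u,v,cv2.INTER_CUBIC),(350,350)); cv2.line(w,(0,175),(349,175),(0,0,255),1); out.append(w)
cv2.imwrite('pics/w2.png',np.hstack(out))
E
```

```text
t 31.98 p [0.5614 0.1283 0.2556] x [-0.0879  0.9961 -0.0001] z [ 0.0004 -0.0001 -1.    ] F [ 0.0454 -0.6368 -1.777 ] T [ 0.0756 -0.0266 -0.0049] op 0.0245 q7 1.38
shift cm [ 0.0251 -0.1281 12.5611] twist 0.14140698201586588
[[324.     324.       0.5594   0.1308   0.2175]
 [319.     324.       0.5622   0.1319   0.2067]
 [318.     324.       0.5626   0.1328   0.1956]
 [318.     324.       0.5623   0.1318   0.1833]
 [318.     323.       0.5626   0.1317   0.1713]
 [317.     323.       0.563    0.1327   0.1597]
 [316.     324.       0.5625   0.1302   0.1457]]
```

View pics/w2.png

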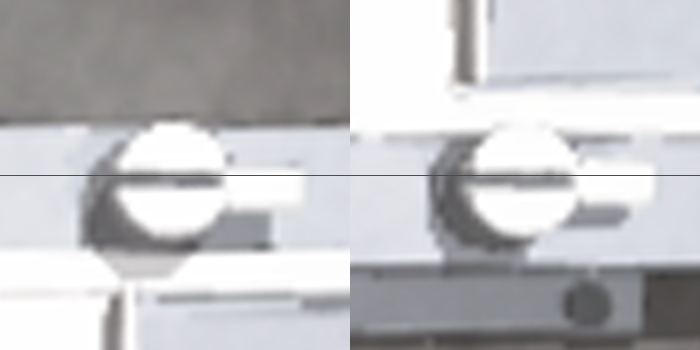

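Both slots now lie exactly along the box's y. Now put the driver back.

```bash
python3 -m handwheel '{"translation":[[0,-0.13,0],[0,0,2],[0,0,2],[0,0,2],[0,0,0]],"twist":[0,0,0,0,0],"claw":[2,2,2,2,2]}'; python3 -m handwheel '{"translation":[[0,0,2.5],[0,0,2.5],[0,0,1.2],[0,0,0]],"twist":[0,0,0,0],"claw":[2,2,2,2]}'
```

```text
time_s: 32.7
ee_pos: [0.5591, 0.1287, 0.1942]
ee_rot: [0.676, 0.736, -0.001, -0.0]
wrist_force: [0.4, 0.0, -1.0]
opening: 0.0246
time_s: 33.2
ee_pos: [0.5599, 0.1289, 0.1334]
ee_rot: [0.676, 0.737, -0.0, -0.0]
wrist_force: [0.8, 0.6, -1.0]
opening: 0.0246
```

```bash
python3 -m handwheel '{"translation":[[0,0,0.3],[0,0,0]],"twist":[0,0],"claw":[2,2]}'|sed -n '2p;4p'; for i in 1 2; do python3 -m handwheel '{"translation":[[0,0,0.1],[0,0,0]],"twist":[0,0],"claw":[2,2]}'|sed -n '2p;4p';done
```

```text
ee_pos: [0.5602, 0.129, 0.1309]
wrist_force: [-0.3, -0.7, -0.7]
ee_pos: [0.56, 0.1289, 0.1294]
wrist_force: [-0.3, -0.1, -1.8]
ee_pos: [0.5599, 0.1289, 0.1282]
wrist_force: [-0.2, 0.7, -0.7]
```

```bash
python3 -m handwheel '{"translation":[[0,0,0],[0,0,0],[0,0,0],[0,0,-2],[0,0,-4],[0,0,-5],[-4,-1,0],[-4,-1,0],[-4,-1,0],[-4,-1,0],[0,0,0]],"twist":[0,0,0,0,0,0,0,0,0,0,0],"claw":[6,6,6,6,6,6,3,2,1,0,0]}' 40; python3 - <<'E'
from h import *
s=st(); goto([.503,-.045,.16],np.radians(92.93))
j=cams.read_camera('side')['color'][200:380,220:400]; cams.read_camera('top')
cv2.imwrite('pics/k.png',cv2.resize(j,(500,500),interpolation=3))
for n in('top','side'): print(n,[(round(m['conf'],2),np.array(m['xyz'])) for l in('panel_lip','screwdriver') for m in finder.mark_of(n,l)[:1]])
E
```

```text
time_s: 35.33
ee_pos: [0.5333, -0.0372, 0.2386]
ee_rot: [0.678, 0.735, -0.0, 0.0]
wrist_force: [0.6, -0.2, 0.2]
opening: -0.0
t 35.33 p [ 0.5333 -0.0372  0.2386] x [-0.0811  0.9967 -0.0006] z [ 0.0003 -0.0005 -1.    ] F [ 0.5878 -0.1659  0.1988] T [ 0.0028 -0.0481  0.0426] op -0.0 q7 1.67
shift cm [-0.5261 -3.0827  7.861 ] twist 1.7204107794786694
top [(0.75, array([0.5595, 0.1285, 0.0083]))]
side [(0.86, array([ 0.502 , -0.0778,  0.1014])), (0.67, array([0.561 , 0.1281, 0.011 ]))]
```

View pics/k.png

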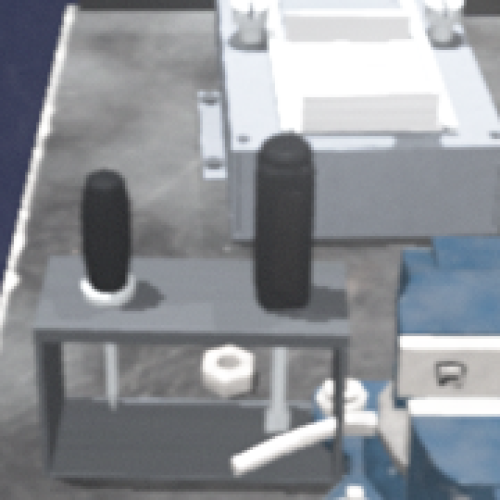

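The screwdriver is seated in the near hole at (285,220) in the crop, with the awl and nut where they were. Now the lip.

```bash
python3 -m handwheel '{"translation":[[-0.5,-3.1,0],[0,0,4],[0,0,4],[0,0,4],[0,0,3.5],[0,0,0]],"twist":[1.7,0,0,0,0,0],"claw":[0,0,0,0,0,0]}'; python3 -m handwheel '{"translation":[[-1,0,0],[-1,0,0],[-1,0,0],[-1,0,0],[0,0,0]],"twist":[0,0,0,0,0],"claw":[0,0,0,0,0]}';python3 -m handwheel '{"translation":[[-1.2,0,0],[-1.2,0,0],[-1.2,0,0],[-1.2,0,0],[0,0,0]],"twist":[0,0,0,0,0],"claw":[0,0,0,0,0]}'
```

```text
time_s: 36.38
ee_pos: [0.502, -0.0411, 0.0815]
ee_rot: [0.687, 0.727, -0.002, -0.001]
wrist_force: [0.5, -0.2, 0.7]
opening: -0.0
time_s: 37.0
ee_pos: [0.5056, -0.0827, 0.0835]
ee_rot: [0.687, 0.726, -0.0, 0.0]
wrist_force: [-0.4, 0.0, -0.7]
opening: 0.0002
time_s: 37.62
ee_pos: [0.5083, -0.1309, 0.0833]
ee_rot: [0.688, 0.726, -0.0, 0.0]
wrist_force: [0.1, 0.2, -0.3]
opening: -0.0003
```

```bash
python3 - <<'E'
from h import *
s=st()
i=cams.read_camera('side')
print([(round(m['conf'],2),np.array(m['xyz'])) for m in finder.mark_of('side','panel_lip')[:2]])
E
```

```text
t 37.62 p [ 0.5083 -0.1309  0.0833] x [-0.0545  0.9985 -0.0006] z [ 0.0001 -0.0006 -1.    ] F [ 0.0538  0.2003 -0.3367] T [0.0483 0.0032 0.0169] op -0.0003 q7 1.91
[(0.86, array([ 0.5078, -0.1495,  0.0997]))]
```

```bash
python3 -m handwheel '{"translation":[[-1,0,0],[-1,0,0],[-0.3,0,0],[0,0,0]],"twist":[0,0,0,0],"claw":[0,0,0,0]}'|sed -n '2p;4p'; for i in 1 2 3 4; do python3 -m handwheel '{"translation":[[-0.2,0,0],[-0.1,0,0]],"twist":[0,0],"claw":[0,0]}'|sed -n '2p;4p'; done
```

```text
ee_pos: [0.5096, -0.153, 0.0834]
wrist_force: [-0.1, 0.2, -0.2]
ee_pos: [0.5097, -0.1553, 0.0833]
wrist_force: [-0.4, 2.3, 0.0]
ee_pos: [0.51, -0.1585, 0.0833]
wrist_force: [-0.4, 1.7, -0.2]
ee_pos: [0.51, -0.1602, 0.0832]
wrist_force: [-1.6, 13.6, 4.1]
ee_pos: [0.5101, -0.1606, 0.0831]
wrist_force: [-4.2, 28.8, 9.2]
```

At the stop: the force climbed to 29 N at TCP y -0.1606. Now back off, lift and check.

```bash
python3 -m handwheel '{"translation":[[0.8,0,0],[2.5,0,0],[3,0,0],[3,0,-2],[0,0,-5],[0,0,-5],[4,0,-4],[4,-2,0],[4,-4,0],[4,-4,0],[0,0,0],[0,0,0]],"twist":[0,0,0,0,0,0,0,0,0,0,0,0],"claw":[0,0,0,0,0,0,0,0,0,0,0,0]}'; python3 - <<'E'
from h import *
st(); im=[]
for n in('top','side'):
    c=cams.read_camera(n); im.append(c['color'])
    for l in('panel_lip','front_slot','rear_slot','screwdriver','awl','nut'): print(n,l,[(round(m['conf'],2),np.array(m['xyz'])) for m in finder.mark_of(n,l)[:1]])
cv2.imwrite('pics/z.png',np.hstack([cv2.resize(im[0][160:340,200:500],(480,400)),cv2.resize(im[1][170:390,220:420],(320,400))]))
E
```

```text
time_s: 40.72
ee_pos: [0.3968, 0.0822, 0.2436]
ee_rot: [0.687, 0.727, 0.0, 0.0]
wrist_force: [-0.0, 0.5, -0.1]
opening: -0.0
t 40.73 p [0.3968 0.0822 0.2436] x [-0.0561  0.9984  0.0002] z [ 0.0011  0.0002 -1.    ] F [-0.0301  0.4643 -0.1218] T [-0.0098  0.0302 -0.0214] op -0.0 q7 1.25
top panel_lip [(0.8, array([ 0.504 , -0.1735,  0.0992]))]
top front_slot [(0.79, array([ 0.4424, -0.204 ,  0.0992]))]
top rear_slot [(0.46, array([ 0.5736, -0.1995,  0.1008]))]
top screwdriver [(0.95, array([0.5563, 0.1307, 0.0083]))]
top awl []
top nut [(0.43, array([ 0.5877,  0.0796, -0.0029]))]
side panel_lip [(0.94, array([ 0.5074, -0.1723,  0.0994]))]
side front_slot [(0.67, array([ 0.4411, -0.2034,  0.0992]))]
side rear_slot [(0.42, array([ 0.5688, -0.1969,  0.0977]))]
side screwdriver [(0.91, array([0.5644, 0.128 , 0.0127]))]
side awl [(0.73, array([0.6454, 0.1249, 0.0192]))]
side nut [(0.54, array([ 0.5883,  0.0751, -0.0007]))]
```

View pics/z.png

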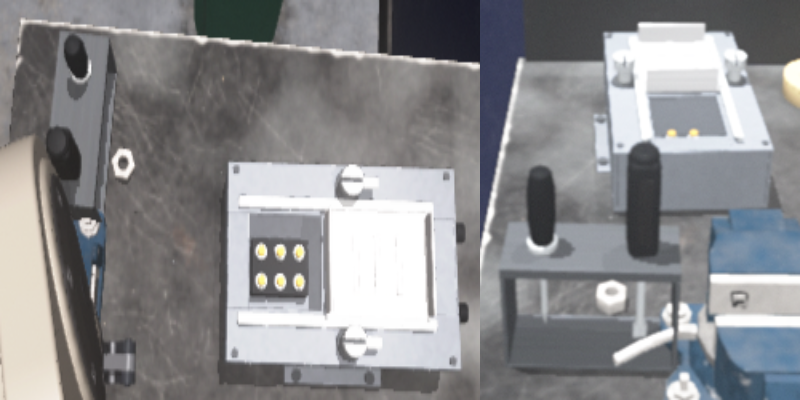

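The panel is open, with the terminals uncovered at (278,265). Both tongues point right at (370,182) and (372,342), and the tools are in the rack.

```bash
python3 -c "
from rig import robot
print(robot.finish_job())"
```

```text
the job is handed in; nothing more can be done
None
```

The job is done and handed in at about 41 s of the 70 s limit; the hand-in gave no verdict.

**Fasteners:** I turned both with the screwdriver, the near one clockwise and the far one counter-clockwise. After the first pass both were about 10° short because the blade has slack in the slot. I went back and turned each until the torque rose at the stop. A top view then showed both slots and tongues along the box's y, pointing right.

**Screwdriver:** It is standing in its original hole again, put back before I touched the panel.

**Panel:** I pushed it by its lip to the stop, where the force rose to about 29 N, under the 40 N limit. The lip moved about 98 mm by the finder, which is good to about 4 mm, and the last picture shows the opening uncovered.

**Awl and nut:** The final picture shows both in place. The side camera found both within about 5 mm of their first positions, which is roughly its error. The top camera never reported the awl.

The arm was clear of everything when I handed in.

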